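# Dispense two grinding balls

### The arm

A 7-joint arm with a two-finger parallel gripper is mounted at the origin on the work surface. World frame = base frame: x ahead of the robot, y to its left, z up, the work surface at z = 0. Lengths are in m, angles in degrees, forces in N, time in s.
With the tool pointing down it reaches from about 0.425 to 0.875 m from the base axis. Payload 4.7 kg.
Tool frame: the origin (TCP) lies midway between the tips of the shut fingers; the grasp point (between the pads) lies 19 mm behind it; z points along the fingers, x is the direction in which the jaws open and shut, and the axes are right-handed (so a half turn about z gives the same grasp; the last joint's range is limited). The gripper opens to 87 mm and grips with 3 to 60 N. Pads are 19 mm wide; open, the fingers measure 117 mm over their backs; the gripper's body (75 mm by 190 mm) begins 51 mm behind the grasp point.
Start: joints at [-74.88, 18.392, -4.016, 83.108, 1.295, 78.541, -3.26], TCP at [0.161, 0.63, 0.223] pointing down, gripper open.
Joint ranges: [-163.93, 163.93], [-17.29, 119.83], [-79.2, 71.16], [3.27, 140.29], [-89.18, 269.18], [5.43, 117.66], [-154.24, 154.24]. Speed limits (degrees/s): [147.25, 147.25, 180, 180, 180, 180, 180].

### API

Orientations are given as [roll, pitch, yaw] about the fixed x, y, z axes, in that order (R = Rz(yaw) Ry(pitch) Rx(roll)).
In Python, from cell import telemetry, optics, env gives the robot as it stands.
- The arm moves only by the tool arm_command, never from a script. Its arguments are lists of equal length, an entry for each row: "translation": the shift along the tool's x, y, z in cm, a list of three; "twist": the turn about the tool's z in degrees. In form: {"translation": [[x, y, z], ...], "twist": [twist, ...]}. A call has 1 to 10 rows; each row shifts and turns the pose as measured when the row begins, along the tool's axes as they then stand; what a row does not reach is not made up. A row lasts 1/8 s, in which the tool goes at most 62.5 mm and 10.7 degrees, less where a joint would pass 70% of its speed; a pose out of reach is approached as far as the arm can. A call is refused whole if a number of a shift passes 6.25 or a number of a turn 10.7, either way. A call with a gripper value outside its range is refused whole. "grip" is the opening in per cent of the stroke, from 0 (shut) to 100 (fully open), set as the call begins (left out, the last holds). The fingers move at their own pace and stop on an object; "force" is the grip in N (left out, the last holds). Time passes only in rows, so rows that do not move let the fingers close. It gives the time, the measured TCP pose, the force and the opening at its end, in the units of the state.
- telemetry.get_obs(): the state, without advancing time (a new reading comes with each control period).
- optics.read_camera(name): name is "scene" or "side" or "wrist"; returns a dict with "img" (420x560x3 uint8, blue, green, red), "fx", "fy", "cx", "cy" (pixels), "dist" ([k1, k2, p1, p2, k3] as OpenCV has them; the pictures are not rectified), "extrinsics" (4x4, takes a point from camera to world coordinates); the wrist camera has in their place "hand_eye" (4x4, takes a point from camera to tool coordinates, whose origin is the TCP and whose axes are the tool frame's). Camera axes: x right, y up, looking along -z (the intrinsics and any distortion apply to the point x, -y, -z); pixel columns grow to the right and rows downward; lengths in m; the calibration is good to about 2 mm. A picture is of the moment at which its call begins: read the wrist's pose just before it. There is no depth.
- env.sign_off(): hands the job in, once; it reports no verdict.
The state is a dict: "time_s": time; "qpos": joint angles; "joint_velocities": joint speeds; "effort": joint torques, N m; "tool_pos": TCP position; "tool_rot": TCP orientation; "force": force on the tool from outside, world axes, zero at the start; "wrist_torque": the same for the moment, N m; "grip_width": finger opening in m.
Only numpy, scipy, OpenCV 4.12 (cv2) and the standard library are available. Lean on these libraries where they do the work, as an engineer would, in place of code of your own. Each camera call takes 0.05 s, during which the arm holds its last target. There are 200 camera calls.

### The job

Set the steel catch tray on the bench with its low end under the spout of the grinding-ball dispenser. Then pull the stiff slide gate open just far enough that exactly two balls drop and run into the tray while the other two stay in the magazine, and push the gate fully shut again. Leave the tray with its two balls standing under the spout and do not disturb the other things on the bench.

Things in the scene. Friction and masses are not known exactly. Their poses are not given: they have to be found in the camera images.
- dispenser: ball dispenser, fixed: narrow upright magazine of aluminium and clear plastic, 39 mm (its x) by 128 mm (its y), top 147 mm up, on a foot plate 100 x 124 mm, 6 mm thick. Origin: centre of its underside, on the bench. Four open-topped pockets with a 20 mm ball each, resting on the gate blade, at y = -48, -16, 16, 48 mm. The gate pulls out to +y; a chute below slopes down to a spout at the -y end
- gate (a joint): slide gate under the balls (m): 0 shut, grows as pulled out to the dispenser's +y, at most 0.14. Stiff: 9 N friction, no spring, stays put. Found up to 0.010 open. It uncovers the pockets from the spout end: first ball dropped by 0.026, second by 0.058; third starts to sink at 0.078, fourth at 0.110. A ball reaches the tray in about 1 s. Do not shut it on a half-sunk ball: it jams
- gate_tab (a point): grip point of the gate's pull tab: upright steel plate 10 mm thick (dispenser's y), 40 mm wide (its x), 118 to 168 mm above the bench. The point is on its centre line, 150 mm up, at the dispenser's y = 128 mm + gate value (64 mm clear of the magazine when shut). Axes as the dispenser
- spout_lip (a point): middle of the chute floor's lower edge, where balls drop off: dispenser's x = 0, y = -100 mm, 52 mm above the bench, its underside 47 mm up. The spout is 35 mm wide, sticks out from the magazine (y = -64 to -100 mm), and its sides reach 78 mm up. Axes as the dispenser
- tray: catch tray, loose, steel, about 0.25 kg: open box 66 mm (its x) by 110 mm (its y), rim 36 mm high, walls 4 mm. Origin: centre of its underside. Its -y end wall is 10 mm thick and rises as a grip tab 40 mm wide to 78 mm, centred at y = -50 mm. The low +y end goes under the spout, tray y along dispenser y, the lip over the inside some 30 mm from the low end (this clears the foot plate)
- ball1_center (a point): centre of polished steel ball 1, 20 mm across, 33 g; first from the spout end of the magazine (dispenser's y about -48 mm, 132 mm up at the start)
- ball2_center (a point): centre of polished steel ball 2, 20 mm across, 33 g; second from the spout end of the magazine (dispenser's y about -16 mm, 132 mm up at the start)
- ball3_center (a point): centre of polished steel ball 3, 20 mm across, 33 g; third from the spout end of the magazine (dispenser's y about 16 mm, 132 mm up at the start)
- ball4_center (a point): centre of polished steel ball 4, 20 mm across, 33 g; fourth from the spout end of the magazine (dispenser's y about 48 mm, 132 mm up at the start)
- beaker: an empty glass beaker, 70 mm across, 90 mm tall; a bystander, to be left where it is. Origin: centre of its underside
- jar: a steel grinding jar with a dark lid, 60 mm across, 60 mm tall; a bystander, to be left where it is. Origin: centre of its underside
- tube_a: a blue-capped sample tube standing upright, 33 mm across, 110 mm tall; a bystander, to be left where it is. Origin: centre of its underside
- tube_b: a second such tube; a bystander, to be left where it is. Origin: centre of its underside
- forceps: steel cross-lock forceps lying flat, 150 mm long, 8 mm thick; a bystander, to be left where it is. Origin: centre of its underside

How it is judged:
By the outcome, as a careful person would: the job done as asked, in the order asked, and still so for the second after the job is handed in, with the robot touching nothing.
It also fails if it takes over 64 s, if anything falls off the work surface, if the arm or the gripper's body presses on something with over 40 N, if the wrist force passes 120 N, or if a joint passes its speed limit or range.

## Working session

There is one attempt and no reset: what is moved stays moved. The work goes in short steps, Python scripts to look and compute and a tool call to move; the robot and the scene stay as the last step left them, time stands still between calls to the robot, and variables do not carry over. Pictures are saved under pics/ and viewed, about 8 in all and at most 12, crops included, and the job is handed in when it is done.

Besides the shell and the picture viewer there is one more tool, called after "Call:" by a JSON object that holds its "method" and its "body". arm_command: Moves the arm, as the interface text tells. Its arguments: {"type":"object","properties":{"translation":{"type":"array","items":{"type":"array","items":{"type":"number"}}},"twist":{"type":"array","items":{"type":"number"}},"grip":{"type":"number"},"force":{"type":"number"}},"required":["translation","twist"]}

```bash
mkdir -p pics; ls; cat > h.py <<'E'
import numpy as np,cv2
from scipy.spatial.transform import Rotation as R
from cell import telemetry,optics,env
def tool():
    o=telemetry.get_obs();T=np.eye(4);T[:3,:3]=R.from_euler('xyz',o['tool_rot'],degrees=True).as_matrix();T[:3,3]=o['tool_pos'];return T
def cam(n,save=None):
    W=tool();c=optics.read_camera(n)
    c['T']=np.array(c['extrinsics']) if 'extrinsics' in c else W@np.array(c['hand_eye'])
    c['K']=np.array([[c['fx'],0,c['cx']],[0,c['fy'],c['cy']],[0,0,1.]]);c['d']=np.array(c['dist'],float)
    if save: cv2.imwrite('pics/'+save,c['img'])
    return c
def ray(c,p):
    u=cv2.undistortPoints(np.array(p,float).reshape(-1,1,2),c['K'],c['d']).reshape(-1,2)
    d=np.c_[u[:,0],-u[:,1],-np.ones(len(u))]@c['T'][:3,:3].T
    return c['T'][:3,3],d
def plane(c,p,z):
    o,d=ray(c,p);return o+d*((z-o[2])/d[:,2])[:,None]
def proj(c,P):
    P=np.array(P,float).reshape(-1,3);q=(P-c['T'][:3,3])@c['T'][:3,:3];q=q*[1,-1,-1]
    return cv2.projectPoints(q,np.zeros(3),np.zeros(3),c['K'],c['d'])[0].reshape(-1,2)
def save_state(c,f): np.savez(f,**{k:c[k] for k in('img','T','K','d')})
def load(f): return dict(np.load(f))
E
python3 - <<'E'
from h import *
print(telemetry.get_obs())
for n in('scene','side','wrist'):
    c=cam(n,n+'0.png');save_state(c,n+'0.npz');print(n,c['T'].round(3).tolist(),c['fx'],c['d'])
a=[cv2.imread(f'pics/{n}0.png') for n in('scene','side')]
E
```

```text
pics
{'time_s': 0.0, 'qpos': array([-74.87825927,  18.43736919,  -4.01632577,  83.17497287,
         1.29571272,  78.53985706,  -3.26006071]), 'joint_velocities': array([-0.05361945, -0.10875295, -0.00957353,  0.01449627,  0.02020394,
        0.020285  ,  0.01574404]), 'effort': array([ 5.95239356e-06, -4.91291428e+01, -4.04381733e-01, -3.12527275e+01,
       -6.40174979e-02,  4.36315709e-02,  1.88420381e-04]), 'tool_pos': array([0.16061148, 0.6292785 , 0.22148016]), 'tool_rot': array([1.79993816e+02, 1.06913849e-01, 7.56888399e+01]), 'force': array([-0.28608434,  0.61593223, -0.86214912]), 'wrist_torque': array([ 0.06671771, -0.0454869 ,  0.03625635]), 'grip_width': 0.08761061384068156}
scene [[-0.395, -0.722, 0.569, 1.082], [0.919, -0.313, 0.241, 0.185], [0.004, 0.618, 0.787, 0.831], [0.0, 0.0, 0.0, 1.0]] 440.8515616962922 [-0.08489989  0.          0.          0.          0.        ]
side [[0.991, 0.066, -0.113, 0.395], [-0.131, 0.548, -0.826, -1.101], [0.007, 0.834, 0.552, 0.834], [0.0, 0.0, 0.0, 1.0]] 533.2946085474383 [-0.08084874  0.          0.          0.          0.        ]
wrist [[0.247, -0.93, -0.271, 0.086], [0.969, 0.237, 0.071, 0.648], [-0.002, -0.28, 0.96, 0.384], [0.0, 0.0, 0.0, 1.0]] 313.9934718477593 [-0.06066304  0.          0.          0.          0.        ]
```

View pics/scene0.png

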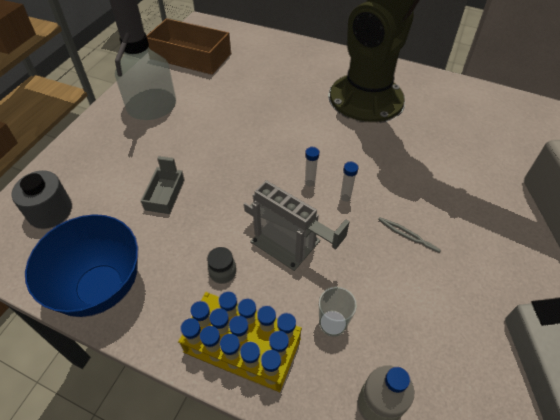

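View pics/side0.png

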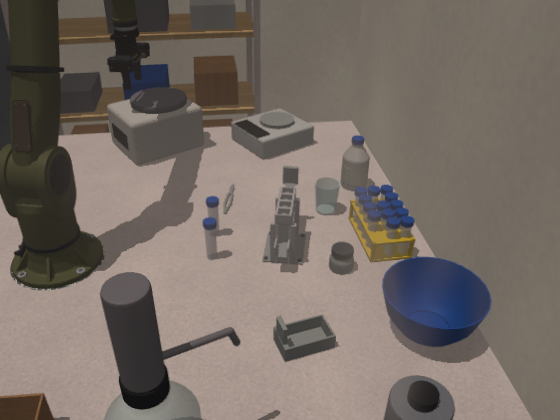

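Scene: the dispenser is at about (285,225), with the spout at left (250,208) and the tab at right (343,232). The tray is at (163,188) with its tab at (167,165). The side view agrees: dispenser (287,220), tray (305,337). I'll enlarge both.

```bash
python3 - <<'E'
import cv2,numpy as np
a=cv2.imread('pics/scene0.png');b=cv2.imread('pics/side0.png')
g=lambda im,x,y,w,h,k:cv2.resize(im[y:y+h,x:x+w],None,fx=k,fy=k,interpolation=cv2.INTER_CUBIC)
L=np.hstack([g(a,235,170,125,100,4),np.zeros((400,4,3),np.uint8),g(b,255,160,70,100,4)])
M=np.hstack([g(a,135,150,60,65,3),g(b,265,305,80,65,3)])
M=cv2.copyMakeBorder(M,0,0,0,L.shape[1]-M.shape[1],cv2.BORDER_CONSTANT)
o=np.vstack([L,M]);print(o.shape);cv2.imwrite('pics/z.png',cv2.convertScaleAbs(o,alpha=1.6))
E
```

```text
(595, 784, 3)
```

View pics/z.png

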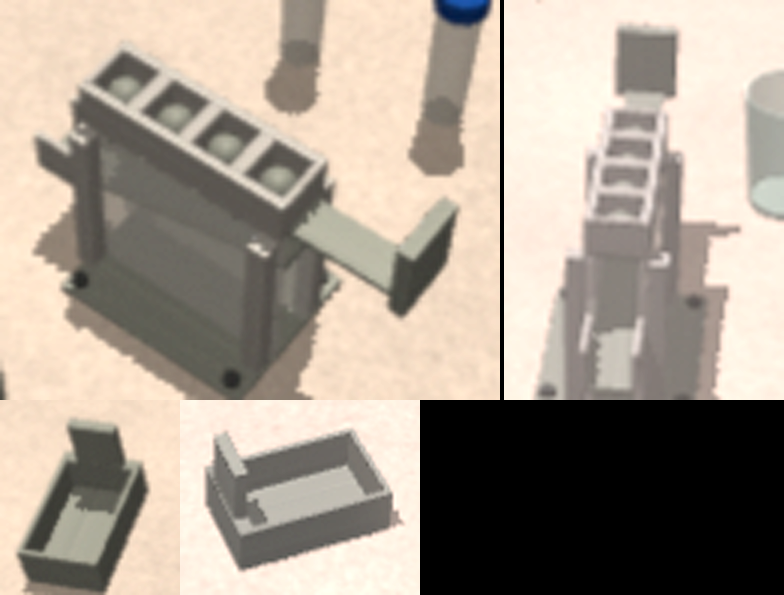

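```bash
python3 - <<'E'
from h import *
a=load('scene0.npz');b=load('side0.npz')
S4=lambda p:np.array(p)/4+[235,170]; D4=lambda p:(np.array(p)-[504,0])/4+[255,160]
S3=lambda p:(np.array(p)-[0,400])/3+[135,150]; D3=lambda p:(np.array(p)-[180,400])/3+[265,305]
def quad(P,n):
    P=P[:,:2];c=P.mean(0);print(n,P.round(4).tolist(),'c',c.round(4),'sides',[round(float(np.linalg.norm(P[i]-P[i-1])),4) for i in range(4)])
    return c
# order: -y robot side, -y far(+x), +y far, +y robot
p=S4([(125,43),(78,90),(283,213),(328,158)]);A=plane(a,p,.147);quad(A,'mag scene')
q=D4([(592,215),(655,220),(665,108),(610,108)]);B=plane(b,q,.147);quad(B,'mag side')
# tray: tabend,+y ; tabend,-y; low,-y; low,+y (world)
p=S3([(148,465),(72,455),(20,552),(105,568)]);A=plane(a,p,.036);quad(A,'tray scene')
q=D3([(207,470),(242,535),(392,492),(350,430)]);B=plane(b,q,.036);quad(B,'tray side')
print('gate tab top scene',plane(a,S4([(455,203),(402,265)]),.168).round(4).tolist(),'side',plane(b,D4([(618,27),(676,30)]),.168).round(4).tolist())
print('traytab scene',plane(a,S3([(70,422),(115,430)]),.078).round(4).tolist(),'side',plane(b,D3([(218,432),(246,473)]),.078).round(4).tolist())
for n,c,px in(('tubeA',a,(312,152)),('tubeB',a,(350,168)),('jarS',a,(220,257)),('beak',a,(337,304))):
    print(n,plane(c,[px],{'t':.11,'j':.06,'b':.09}[n[0]]).round(3))
E
```

```text
mag scene [[0.5406, -0.0799], [0.5787, -0.0886], [0.6089, 0.0343], [0.5692, 0.0424]] c [ 0.5743 -0.0229] sides [0.1256, 0.0391, 0.1265, 0.0406]
mag side [[0.5414, -0.0853], [0.5768, -0.0948], [0.6031, 0.0286], [0.5689, 0.0326]] c [ 0.5726 -0.0297] sides [0.1211, 0.0366, 0.1261, 0.0345]
tray scene [[0.5053, -0.3194], [0.5206, -0.3833], [0.6238, -0.364], [0.6108, -0.2942]] c [ 0.5651 -0.3402] sides [0.1085, 0.0657, 0.1051, 0.071]
tray side [[0.5021, -0.3367], [0.5171, -0.3969], [0.6226, -0.3724], [0.6064, -0.3113]] c [ 0.562  -0.3543] sides [0.1074, 0.0621, 0.1083, 0.0632]
gate tab top scene [[0.5862, 0.1105, 0.168], [0.6291, 0.0992, 0.168]] side [[0.5833, 0.0982, 0.168], [0.6199, 0.0899, 0.168]]
traytab scene [[0.5204, -0.3748, 0.078], [0.5138, -0.3367, 0.078]] side [[0.5082, -0.3437, 0.078], [0.521, -0.3826, 0.078]]
tubeA [[ 0.389 -0.034  0.11 ]]
tubeB [[0.402 0.062 0.11 ]]
jarS [[ 0.697 -0.114  0.06 ]]
beak [[0.716 0.141 0.09 ]]
```

Call:
{"method": "arm_command", "body": {"translation": [[-3.62,3.43,-1.5],[-3.62,3.43,-1.5],[-3.62,3.43,-1.5],[-3.62,3.43,-1.5],[-3.62,3.43,-1.5],[-3.62,3.43,-1.5],[-3.62,3.43,-1.5]], "twist": [0,0,0,0,0,0,0]}}

```text
time_s: 1.02
tool_pos: [0.3326, 0.3173, 0.3256]
tool_rot: [-179.9, 0.5, 76.1]
force: [1.4, -0.1, 0.7]
grip_width: 0.087
```

Call:
{"method": "arm_command", "body": {"translation": [[-3.62,3.43,-0.5],[-3.62,3.43,-0.5],[-3.62,3.43,-0.5],[-3.62,3.43,-0.5],[-3.62,3.43,-0.5],[-3.62,3.43,-0.5],[-3.62,3.43,-0.5],[0,0,0]], "twist": [0,0,0,0,0,0,0,0]}}

```text
time_s: 2.02
tool_pos: [0.5098, -0.002, 0.3637]
tool_rot: [180.0, 0.3, 75.7]
force: [0.1, 0.6, -0.4]
grip_width: 0.0874
```

```bash
python3 - <<'E'
from h import *
c=cam('wrist');save_state(c,'w1.npz')
cv2.imwrite('pics/w1.png',cv2.convertScaleAbs(cv2.resize(c['img'],(784,588),interpolation=cv2.INTER_CUBIC),alpha=1.6))
P=lambda y,x,z:[.5735+y*.225+x*.974,-.026+y*.974-x*.225,z]
print(proj(c,[P(-.064,-.0195,.147),P(.064,.0195,.147),P(.128,0,.168)])*1.4)
E
```

```text
[[316.36562966 314.3667947 ]
 [456.15565172 351.34921036]
 [532.44736261 338.67832997]]
```

View pics/w1.png

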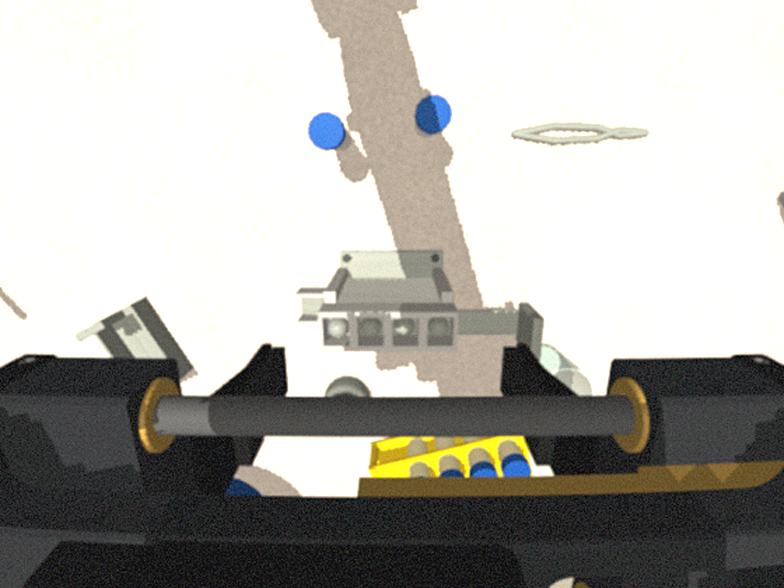

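The wrist view shows the magazine top at about (320..459, 305..349), the gate tab at (530,330), and the tray partly hidden at (140,340). I'll zoom in for precise corners.

```bash
python3 - <<'E'
from h import *
c=load('w1.npz');o=cv2.resize(c['img'][175:255,205:400],None,fx=4,fy=4,interpolation=cv2.INTER_CUBIC)
cv2.imwrite('pics/w1z.png',cv2.convertScaleAbs(o,alpha=1.3))
E
```

```text
(no output)
```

View pics/w1z.png

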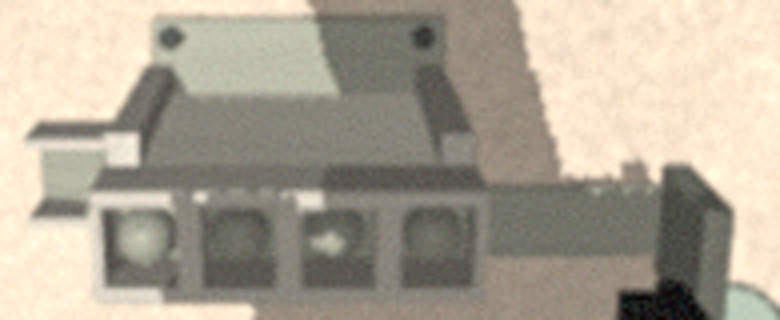

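```bash
python3 - <<'E'
from h import *
c=load('w1.npz');a=load('scene0.npz')
f=lambda p:(np.array(p)+.5)/4-.5+[205,175]
def show(n,P):
    P=P[:,:2];print(n,P.round(4).tolist(),'c',P.mean(0).round(4),'sides',[round(float(np.linalg.norm(P[i]-P[i-1])),4) for i in range(len(P))])
m=plane(c,f([(92,192),(100,300),(482,298),(488,190)]),.147);show('mag',m)
print('yaws',[np.degrees(np.arctan2(*(m[j]-m[i])[[1,0]])).round(1) for i,j in((0,3),(1,2))])
s=plane(a,(np.array([(125,43),(78,90),(283,213),(328,158)])+.5)/4-.5+[235,170],.147);show('mag scene',s)
p=plane(c,f([(155,16),(443,16)]),.006);show('foot',p);print(np.degrees(np.arctan2(*(p[1]-p[0])[[1,0]])))
t=plane(c,f([(703,208),(733,208)]),.168);show('tab far-robot corners',t)
s=plane(c,f([(28,135),(33,217)]),.078);show('spout side tips',s)
E
```

```text
mag [[0.5382, -0.0811], [0.5743, -0.0895], [0.6041, 0.0316], [0.5684, 0.0411]] c [ 0.5712 -0.0245] sides [0.126, 0.0371, 0.1247, 0.037]
yaws [np.float64(76.1), np.float64(76.2)]
mag scene [[0.5399, -0.081], [0.5781, -0.0897], [0.6084, 0.0333], [0.5686, 0.0414]] c [ 0.5738 -0.024 ] sides [0.1258, 0.0392, 0.1266, 0.0406]
foot [[0.5085, -0.0694], [0.5382, 0.0475]] c [ 0.5233 -0.011 ] sides [0.1207, 0.1207]
75.75685638566371
tab far-robot corners [[0.5827, 0.1019], [0.5849, 0.1108]] c [0.5838 0.1063] sides [0.0092, 0.0092]
spout side tips [[0.5296, -0.1158], [0.5608, -0.1238]] c [ 0.5452 -0.1198] sides [0.0323, 0.0323]
```

```bash
cat >> h.py <<'E'
def plan(pos,yaw,n):
    """rows (cm,deg) for n even steps from the present pose, tool pointing down"""
    o=telemetry.get_obs();y0=o['tool_rot'][2];dy=(yaw-y0+180)%360-180
    d=(np.array(pos)-o['tool_pos'])*100/n;r=[]
    for k in range(n):
        a=np.radians(y0+dy*k/n);r.append([round(float(v),1) for v in(d[0]*np.cos(a)+d[1]*np.sin(a),d[0]*np.sin(a)-d[1]*np.cos(a),-d[2])])
    print(n,'rows',r,'twist',round(-dy/n,1),'step',np.linalg.norm(d).round(1))
E
python3 -c "
from h import *
plan([.555,-.315,.30],13,8)"
```

```text
8 rows [[-3.7, 1.5, 0.8], [-3.4, 2.0, 0.8], [-3.1, 2.5, 0.8], [-2.8, 2.9, 0.8], [-2.4, 3.2, 0.8], [-1.9, 3.5, 0.8], [-1.4, 3.7, 0.8], [-0.9, 3.9, 0.8]] twist 7.9 step 4.1
```

Call:
{"method": "arm_command", "body": {"translation": [[-3.7,1.5,0.8],[-3.4,2.0,0.8],[-3.1,2.5,0.8],[-2.8,2.9,0.8],[-2.4,3.2,0.8],[-1.9,3.5,0.8],[-1.4,3.7,0.8],[-0.9,3.9,0.8],[0,0,0]], "twist": [7.9,7.9,7.9,7.9,7.9,7.9,7.9,7.9,0]}}

```text
time_s: 3.2
tool_pos: [0.5563, -0.303, 0.2915]
tool_rot: [-179.3, 0.3, 12.3]
force: [0.8, 0.9, -0.5]
grip_width: 0.0869
```

```bash
python3 - <<'E'
from h import *
c=cam('wrist');save_state(c,'w2.npz')
cv2.imwrite('pics/w2.png',cv2.convertScaleAbs(cv2.resize(c['img'],(784,588),interpolation=cv2.INTER_CUBIC),alpha=1.3))
E
```

```text
(no output)
```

View pics/w2.png

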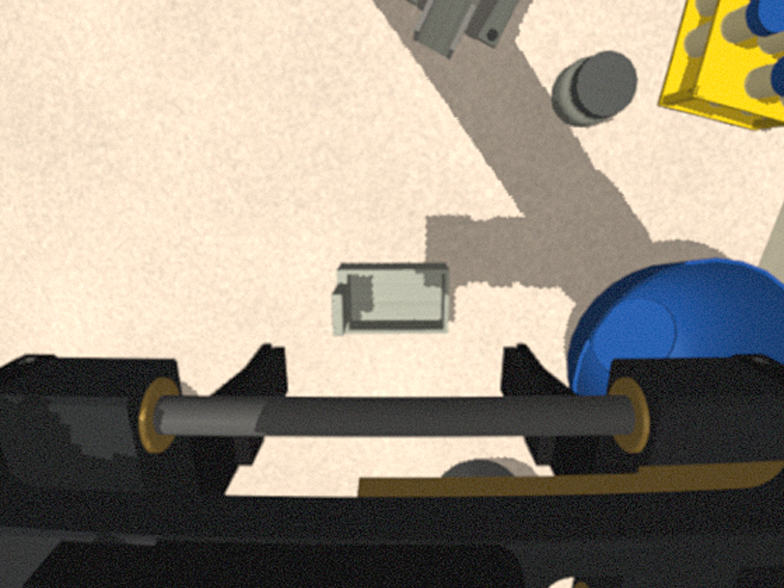

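```bash
python3 - <<'E'
from h import *
c=load('w2.npz')
f=lambda p:(np.array(p)+.5)/1.4-.5
P=plane(c,f([(337,264),(448,264),(449,332),(339,333)]),.036)[:,:2]
print(P.round(4).tolist(),P.mean(0),[round(float(np.linalg.norm(P[i]-P[i-1])),4) for i in range(4)],np.degrees(np.arctan2(*(P[1]-P[0])[::-1])))
t=plane(c,f([(332,291),(343,291),(343,335),(332,335)]),.078)[:,:2];print(t.round(4).tolist(),t.mean(0))
E
```

```text
[[0.5028, -0.3229], [0.608, -0.2998], [0.6262, -0.3674], [0.5176, -0.3925]] [ 0.56367727 -0.34565308] [0.0711, 0.1077, 0.07, 0.1115] 12.400247521259134
[[0.5067, -0.3385], [0.5163, -0.3364], [0.5239, -0.3773], [0.5141, -0.3795]] [ 0.51524976 -0.35794585]
```

```bash
python3 -c "
from h import *
plan([.515,-.357,.13],12.7,5)"
```

```text
5 rows [[-1.1, 0.9, 3.2], [-1.1, 0.9, 3.2], [-1.1, 0.9, 3.2], [-1.1, 0.9, 3.2], [-1.1, 0.9, 3.2]] twist -0.0 step 3.5
```

Call:
{"method": "arm_command", "body": {"translation": [[-1.1,0.9,3.2],[-1.1,0.9,3.2],[-1.1,0.9,3.2],[-1.1,0.9,3.2],[-1.1,0.9,3.2],[0,0,0],[0,0,0]], "twist": [0,0,0,0,0,0,0]}}

```text
time_s: 4.12
tool_pos: [0.5229, -0.3352, 0.1289]
tool_rot: [-178.6, -0.5, 14.5]
force: [-0.7, 0.2, 0.4]
grip_width: 0.0868
```

```bash
python3 -c "
from h import *
plan([.515,-.357,.042],12.7,4)"
```

```text
4 rows [[-0.3, 0.5, 2.2], [-0.3, 0.5, 2.2], [-0.3, 0.5, 2.2], [-0.3, 0.5, 2.2]] twist 0.4 step 2.2
```

Call:
{"method": "arm_command", "body": {"translation": [[-0.7,1.2,0],[-0.4,1.2,0],[0,0,0]], "twist": [1.8,0,0]}}

```text
time_s: 4.5
tool_pos: [0.5204, -0.3625, 0.1317]
tool_rot: [-178.8, -0.7, 12.7]
force: [0.2, -0.5, 0.0]
grip_width: 0.0869
```

```bash
python3 -c "
from h import *
plan([.515,-.357,.042],12.7,4)"
```

```text
4 rows [[-0.1, -0.2, 2.2], [-0.1, -0.2, 2.2], [-0.1, -0.2, 2.2], [-0.1, -0.2, 2.2]] twist 0.0 step 2.3
```

Call:
{"method": "arm_command", "body": {"translation": [[-0.3,-0.3,2.2],[-0.2,-0.2,2.2],[0,0,2.2],[0,0,2.2],[0,0,0]], "twist": [0,0,0,0,0]}}

```text
time_s: 5.12
tool_pos: [0.5163, -0.3582, 0.0416]
tool_rot: [-178.8, -0.8, 12.7]
force: [0.0, -0.5, 0.2]
grip_width: 0.087
```

Aligned. Grip and check.

Call:
{"method": "arm_command", "body": {"translation": [[0,0,0],[0,0,0],[0,0,0],[0,0,0],[0,0,0],[0,0,0],[0,0,0],[0,0,0]], "twist": [0,0,0,0,0,0,0,0], "grip": 0, "force": 40}}

```text
time_s: 6.12
tool_pos: [0.5179, -0.3596, 0.0443]
tool_rot: [-179.0, -1.0, 12.7]
force: [-3.2, -1.0, 0.7]
grip_width: 0.015
```

Call:
{"method": "arm_command", "body": {"translation": [[0,0,0],[0,0,-1.5],[0,0,-1.5],[0,0,-1.5],[0,0,0]], "twist": [0,0,0,0,0]}}

```text
time_s: 6.75
tool_pos: [0.5167, -0.3605, 0.0923]
tool_rot: [-179.0, -1.0, 12.7]
force: [-0.6, 0.4, -3.1]
grip_width: 0.0094
```

```bash
python3 - <<'E'
from h import *
c=cam('side');d=cam('wrist')
g=lambda im,x,y,w,h,k:cv2.resize(im[y:y+h,x:x+w],None,fx=k,fy=k,interpolation=cv2.INTER_CUBIC)
o=np.hstack([g(c['img'],240,230,130,140,3),g(d['img'],190,170,135,140,3)])
cv2.imwrite('pics/g1.png',cv2.convertScaleAbs(o,alpha=1.4))
plan([.52,-.25,.10],76,7)
E
```

```text
7 rows [[0.4, -1.5, -0.1], [0.6, -1.4, -0.1], [0.9, -1.3, -0.1], [1.0, -1.2, -0.1], [1.2, -1.0, -0.1], [1.4, -0.8, -0.1], [1.5, -0.6, -0.1]] twist -9.0 step 1.6
```

View pics/g1.png

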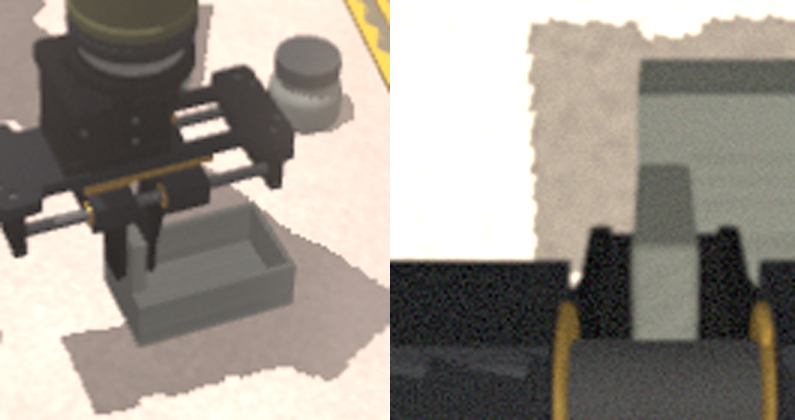

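The tray is held level: opening 9.4 mm, with the tab between the pads in the wrist view. Next I rotate it to dispenser alignment, 80 mm short of the spout.

```bash
python3 -c "
from h import *
plan([.5136,-.271,.092],76,8)"
```

```text
8 rows [[0.2, -1.1, -0.0], [0.4, -1.0, -0.0], [0.5, -1.0, -0.0], [0.6, -0.9, -0.0], [0.8, -0.8, -0.0], [0.9, -0.7, -0.0], [0.9, -0.6, -0.0], [1.0, -0.4, -0.0]] twist -7.9 step 1.1
```

Call:
{"method": "arm_command", "body": {"translation": [[0.2,-1.1,0],[0.4,-1.0,0],[0.5,-1.0,0],[0.6,-0.9,0],[0.8,-0.8,0],[0.9,-0.7,0],[0.9,-0.6,0],[1.0,-0.4,0],[0,0,0]], "twist": [-7.9,-7.9,-7.9,-7.9,-7.9,-7.9,-7.9,-7.9,0]}}

```text
time_s: 7.98
tool_pos: [0.5085, -0.2664, 0.0863]
tool_rot: [-179.7, -1.4, 77.9]
force: [-1.0, -1.1, -2.8]
grip_width: 0.0094
```

```bash
python3 -c "
from h import *
print(telemetry.get_obs()['tool_rot'])
plan([.5136,-.271,.048],76,3)"
```

```text
[-179.70052604   -1.44651242   77.85078217]
3 rows [[-0.1, 0.2, 1.3], [-0.1, 0.2, 1.3], [-0.1, 0.2, 1.3]] twist 0.6 step 1.3
```

Call:
{"method": "arm_command", "body": {"translation": [[-0.1,0.3,1.3],[-0.1,0.2,1.3],[-0.1,0.2,1.0],[0,0,0]], "twist": [1.0,0.9,0,0]}}

```text
time_s: 8.48
tool_pos: [0.5138, -0.2718, 0.046]
tool_rot: [-179.5, -1.3, 75.4]
force: [-0.2, -0.1, -2.7]
grip_width: 0.01
```

```bash
python3 - <<'E'
from h import *
c=cam('wrist');W=tool()
# tray rim low end corners + tab for offset check
cv2.imwrite('pics/s1.png',cv2.convertScaleAbs(cv2.resize(c['img'][120:310,190:450],None,fx=3,fy=3,interpolation=cv2.INTER_CUBIC),alpha=1.4));save_state(c,'s1.npz')
print(W[:3,3],telemetry.get_obs()['tool_rot'])
plan([.533,-.1935,.0485],76,5)
E
```

```text
[ 0.51405302 -0.27196017  0.04649349] [-179.55077139   -1.33367941   75.4196037 ]
5 rows [[1.6, -0.0, -0.0], [1.6, -0.0, -0.0], [1.6, -0.0, -0.0], [1.6, -0.0, -0.0], [1.6, -0.0, -0.0]] twist -0.1 step 1.6
```

View pics/s1.png

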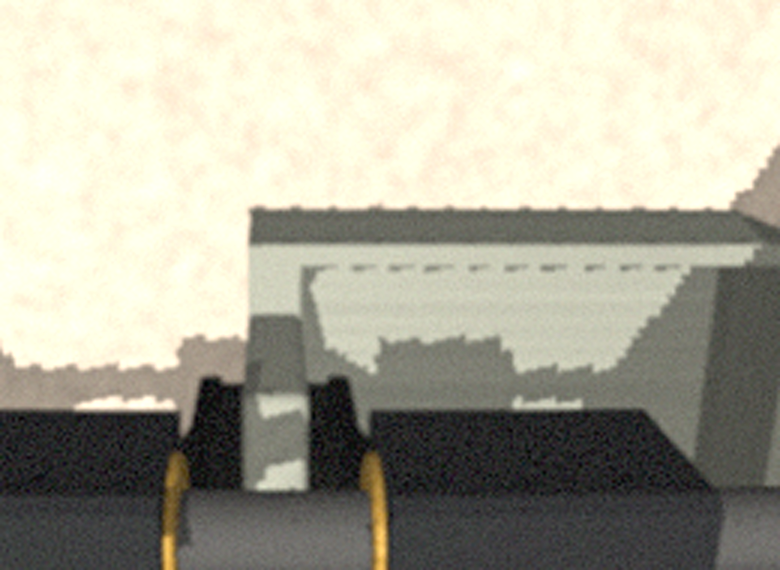

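```bash
python3 - <<'E'
from h import *
c=load('s1.npz');f=lambda p:(np.array(p)+.5)/3-.5+[190,120]
o=np.array([.514,-.272])
a=np.radians(75.4);M=np.array([[np.cos(a),np.sin(a)],[np.sin(a),-np.cos(a)]])
for n,p,z in(('rim',[(250,243),(735,243)],.0385),('tab',[(250,393),(308,393)],.0805)):
    P=plane(c,f(p),z)[:,:2];print(n,P.round(4).tolist(),'tool xy mm',((P-o)@M.T*1000).round(1).tolist())
E
```

```text
rim [[0.4796, -0.2677], [0.5033, -0.178]] tool xy mm [[-4.5, -34.4], [88.2, -34.0]]
tab [[0.4917, -0.2708], [0.494, -0.2626]] tool xy mm [[-4.5, -21.8], [4.1, -21.8]]
```

Call:
{"method": "arm_command", "body": {"translation": [[1.6,0,0],[1.6,-0.1,0],[1.6,-0.1,0],[1.2,0,0],[0,0,0]], "twist": [-0.6,0,0,0,0]}}

```text
time_s: 9.15
tool_pos: [0.5293, -0.207, 0.0494]
tool_rot: [-179.7, -1.4, 76.2]
force: [-0.5, -0.1, -2.5]
grip_width: 0.0096
```

```bash
python3 - <<'E'
from h import *
print(telemetry.get_obs()['tool_rot'])
plan([.5314,-.1932,.0465],76,2)
E
```

```text
[-179.70548243   -1.44539726   76.23098918]
2 rows [[0.7, -0.1, 0.1], [0.7, -0.1, 0.1]] twist 0.1 step 0.7
```

Call:
{"method": "arm_command", "body": {"translation": [[0.8,-0.1,0.2],[0.6,-0.1,0.2],[0,0,0]], "twist": [0,0,0]}}

```text
time_s: 9.52
tool_pos: [0.5303, -0.1929, 0.0455]
tool_rot: [-179.7, -1.4, 76.2]
force: [-0.6, -0.3, -2.7]
grip_width: 0.0101
```

Call:
{"method": "arm_command", "body": {"translation": [[0,0,0.2],[0,0,0]], "twist": [0,0]}}

```text
time_s: 9.78
tool_pos: [0.5308, -0.1937, 0.0445]
tool_rot: [-179.8, -1.4, 76.1]
force: [-1.0, 1.2, -2.2]
grip_width: 0.0101
```

Call:
{"method": "arm_command", "body": {"translation": [[0,0,0],[0,0,0],[0,0,0],[0,0,0]], "twist": [0,0,0,0], "grip": 50}}

```text
time_s: 10.28
tool_pos: [0.5317, -0.1949, 0.0451]
tool_rot: [-179.9, -1.4, 76.0]
force: [-0.6, 0.0, 0.4]
grip_width: 0.0397
```

Call:
{"method": "arm_command", "body": {"translation": [[0,0,-2],[0,0,-4],[0,0,-5],[0,0,-5],[0,0,-5],[0,0,-4],[0,0,0]], "twist": [0,0,0,0,0,0,0]}}

```text
time_s: 11.15
tool_pos: [0.5298, -0.2031, 0.312]
tool_rot: [179.6, -1.4, 75.8]
force: [0.6, -1.1, -0.3]
grip_width: 0.0434
```

```bash
python3 - <<'E'
from h import *
c=cam('wrist');save_state(c,'p1.npz');a=cam('scene');save_state(a,'p1s.npz')
g=lambda im,x,y,w,h,k:cv2.resize(im[y:y+h,x:x+w],None,fx=k,fy=k,interpolation=cv2.INTER_CUBIC)
o=np.hstack([g(c['img'],190,130,180,130,2.5),g(a['img'],195,150,125,130,2.5)]);print(o.shape)
cv2.imwrite('pics/p1.png',cv2.convertScaleAbs(o,alpha=1.4))
# expected tray rim corners & tab in crop coords
u=np.array([.2419,.9703,0]);x=np.array([.9703,-.2419,0]);C=np.array([.572,-.024,0])
P=[C+(-.124+sy*.055)*u+sx*.033*x+[0,0,.036] for sy,sx in((-1,-1),(1,-1),(1,1),(-1,1))]
print(((proj(c,P)-[190,130])*2.5).round().tolist(),((proj(a,P)-[195,150])*2.5+[450,0]).round().tolist())
E
```

```text
(325, 762, 3)
[[225.0, 54.0], [423.0, 53.0], [415.0, 168.0], [226.0, 170.0]] [[545.0, 88.0], [636.0, 143.0], [590.0, 190.0], [498.0, 131.0]]
```

View pics/p1.png

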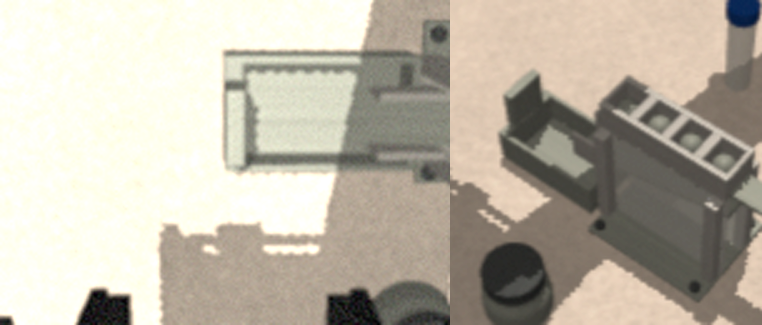

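The tray stands where predicted: rim corners are within about 2 px of the projected target, with the spout over the tray's inside. The balls are still in their pockets. Next is the gate tab.

```bash
python3 - <<'E'
from h import *
plan([.6033,.1015,.24],76,7)
E
```

```text
7 rows [[4.5, -0.0, 1.0], [4.5, -0.0, 1.0], [4.5, -0.0, 1.0], [4.5, -0.0, 1.0], [4.5, -0.0, 1.0], [4.5, -0.0, 1.0], [4.5, -0.0, 1.0]] twist -0.0 step 4.6
```

Call:
{"method": "arm_command", "body": {"translation": [[4.5,0,1.0],[4.5,0,1.0],[4.5,0,1.0],[4.5,0,1.0],[4.5,0,1.0],[4.5,0,1.0],[4.5,0,1.0],[0,0,0]], "twist": [0,0,0,0,0,0,0,0], "grip": 60}}

```text
time_s: 12.25
tool_pos: [0.5998, 0.1131, 0.23]
tool_rot: [-178.8, -0.9, 75.6]
force: [0.1, -0.3, -1.2]
grip_width: 0.0523
```

```bash
python3 - <<'E'
from h import *
print(telemetry.get_obs()['tool_rot'])
plan([.6033,.1015,.20],76,2)
E
```

```text
[-178.84107816   -0.87910183   75.58237709]
2 rows [[-0.5, 0.3, 1.5], [-0.5, 0.3, 1.5]] twist -0.2 step 1.6
```

Call:
{"method": "arm_command", "body": {"translation": [[-0.6,0.3,1.5],[-0.5,0.3,1.0],[0,0,0]], "twist": [-0.4,0,0]}}

```text
time_s: 12.62
tool_pos: [0.601, 0.0962, 0.2006]
tool_rot: [-178.6, -0.6, 75.7]
force: [-0.4, 0.5, 0.1]
grip_width: 0.0524
```

```bash
python3 - <<'E'
from h import *
plan([.6033,.1015,.133],76,4)
c=cam('wrist');cv2.imwrite('pics/t1.png',cv2.convertScaleAbs(cv2.resize(c['img'][150:330,150:400],None,fx=3,fy=3),alpha=1.4))
E
```

```text
4 rows [[0.1, 0.0, 1.7], [0.1, 0.0, 1.7], [0.1, 0.0, 1.7], [0.1, 0.0, 1.7]] twist -0.1 step 1.7
```

View pics/t1.png

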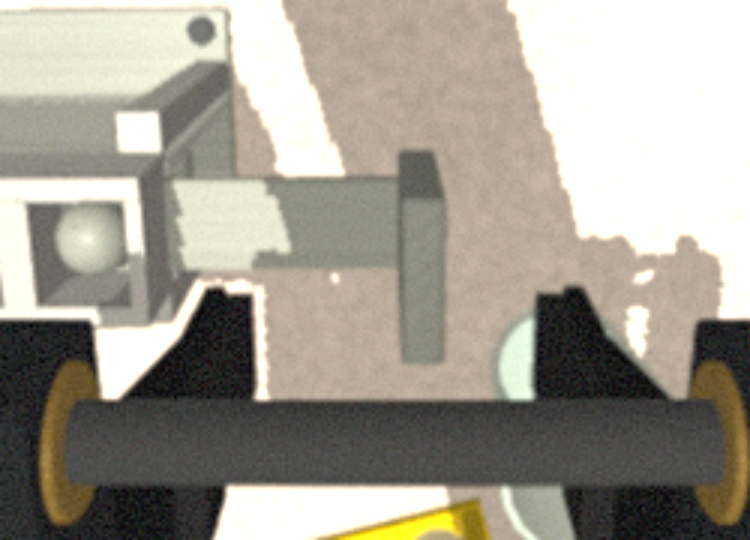

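```bash
python3 - <<'E'
from h import *
c=cam('wrist');f=lambda p:(np.array(p)+.5)/3-.5+[150,150]
P=plane(c,f([(401,197),(443,197),(443,361),(402,361)]),.168)[:,:2];print(P.round(4).tolist(),P.mean(0).round(4))
E
```

```text
[[0.5836, 0.1027], [0.5858, 0.1116], [0.6237, 0.1025], [0.6213, 0.0934]] [0.6036 0.1025]
```

Call:
{"method": "arm_command", "body": {"translation": [[0.6,0.1,0.5],[0,0,2.0],[0,0,2.1],[0,0,2.1],[0,0,0]], "twist": [-0.3,0,0,0,0]}}

```text
time_s: 13.35
tool_pos: [0.6051, 0.1067, 0.1354]
tool_rot: [-179.0, -1.0, 76.2]
force: [0.3, 0.3, 1.0]
grip_width: 0.0525
```

Call:
{"method": "arm_command", "body": {"translation": [[-0.5,0,0],[0,0,0]], "twist": [0,0]}}

```text
time_s: 13.6
tool_pos: [0.6051, 0.1019, 0.1373]
tool_rot: [-179.2, -1.1, 76.2]
force: [-0.3, 0.1, 0.8]
grip_width: 0.0522
```

Call:
{"method": "arm_command", "body": {"translation": [[0,0,0],[0,0,0],[0,0,0],[0,0,0],[0,0,0],[0,0,0]], "twist": [0,0,0,0,0,0], "grip": 0, "force": 58}}

```text
time_s: 14.35
tool_pos: [0.6062, 0.1022, 0.1391]
tool_rot: [-179.3, -1.1, 76.3]
force: [0.6, 0.3, 0.6]
grip_width: 0.0095
```

Call:
{"method": "arm_command", "body": {"translation": [[1.0,0,0.1],[1.0,0,0.1],[1.0,0,0.1],[1.0,0,0.1],[0,0,0]], "twist": [0,0,0,0,0]}}

```text
time_s: 14.98
tool_pos: [0.6114, 0.1232, 0.1391]
tool_rot: [-178.8, 0.2, 75.6]
force: [0.7, 4.1, -4.4]
grip_width: 0.0095
```

```bash
cat >> h.py <<'E'
def gate():
    o=telemetry.get_obs();d=o['tool_pos'][:2]-[.572,-.024]
    print('gate mm',round((d@[.2419,.9703]-.128)*1000,1),'x off',round(d@[.9703,-.2419]*1000,1),'z',o['tool_pos'][2].round(4),o['tool_rot'].round(1),o['force'].round(1),o['grip_width'],o['time_s'])
E
python3 -c "
from h import *
gate()"
```

```text
gate mm 24.4 x off 2.6 z 0.1391 [-178.8    0.2   75.6] [ 0.7  4.1 -4.4] 0.009483276132219859 14.975
```

Call:
{"method": "arm_command", "body": {"translation": [[1.2,0,0],[1.2,0,0],[1.2,0,0],[1.2,0,0],[0,0,0]], "twist": [0,0,0,0,0]}}

```text
time_s: 15.6
tool_pos: [0.6192, 0.155, 0.139]
tool_rot: [-178.3, 1.4, 75.0]
force: [-0.4, 3.0, -1.2]
grip_width: 0.0092
```

```bash
python3 -c "
from h import *
gate()"
```

```text
gate mm 57.1 x off 2.5 z 0.139 [-178.3    1.4   75. ] [-0.4  3.  -1.2] 0.009204348764793417 15.6
```

Call:
{"method": "arm_command", "body": {"translation": [[0.9,0,0],[0.7,0,0],[0,0,0]], "twist": [-0.5,-0.5,0]}}

```text
time_s: 15.98
tool_pos: [0.6214, 0.164, 0.1391]
tool_rot: [-178.1, 1.8, 75.7]
force: [-1.8, 1.0, -1.2]
grip_width: 0.0096
```

```bash
python3 -c "
from h import *
gate()"
```

```text
gate mm 66.3 x off 2.5 z 0.1391 [-178.1    1.8   75.7] [-1.8  1.  -1.2] 0.00963756550643581 15.975
```

Call:
{"method": "arm_command", "body": {"translation": [[0,0,0],[0,0,0],[0,0,0],[0,0,0],[0,0,0],[0,0,0],[0,0,0],[0,0,0],[0,0,0],[0,0,0]], "twist": [0,0,0,0,0,0,0,0,0,0]}}

```text
time_s: 17.23
tool_pos: [0.6214, 0.164, 0.139]
tool_rot: [-178.1, 1.8, 75.6]
force: [-3.1, -1.4, 1.2]
grip_width: 0.0097
```

```bash
python3 - <<'E'
from h import *
gate()
a=cam('scene');b=cam('side')
g=lambda im,x,y,w,h,k:cv2.resize(im[y:y+h,x:x+w],None,fx=k,fy=k,interpolation=cv2.INTER_CUBIC)
o=np.hstack([g(a['img'],205,165,125,110,3.2),g(b['img'],240,170,120,110,3.2)]);print(o.shape)
cv2.imwrite('pics/b1.png',cv2.convertScaleAbs(o,alpha=1.5))
E
```

```text
gate mm 66.4 x off 2.5 z 0.139 [-178.1    1.8   75.6] [-3.1 -1.4  1.2] 0.009659120839207601 17.225
(352, 784, 3)
```

View pics/b1.png

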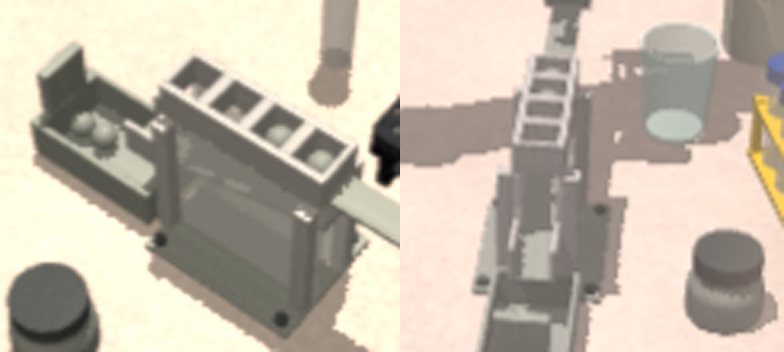

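The scene view shows two balls in the tray at (85,125) and (105,135), and balls 3 and 4 still in their pockets. Now I push the gate shut.

Call:
{"method": "arm_command", "body": {"translation": [[-1.2,0,0],[-1.2,0,0],[-1.2,0,0],[-1.2,0,0],[-1.2,0,0],[-1.2,0,0],[0,0,0]], "twist": [-0.3,0,0,0,0,0,0]}}

```text
time_s: 18.2
tool_pos: [0.6124, 0.1272, 0.1391]
tool_rot: [-179.0, -0.7, 77.1]
force: [-1.8, -4.0, 2.3]
grip_width: 0.0096
```

```bash
python3 -c "
from h import *
gate()"
```

```text
gate mm 28.5 x off 2.6 z 0.1391 [-179.    -0.7   77.1] [-1.8 -4.   2.3] 0.009570620217119017 18.2
```

Call:
{"method": "arm_command", "body": {"translation": [[-1.2,0,0],[-1.2,0,0],[-1.2,0,0],[-1.0,0,0],[0,0,0]], "twist": [0.7,0.3,0,0,0]}}

```text
time_s: 18.82
tool_pos: [0.6055, 0.0992, 0.1391]
tool_rot: [-179.4, -1.8, 76.9]
force: [-1.1, -2.8, 2.0]
grip_width: 0.0097
```

```bash
python3 -c "
from h import *
gate()"
```

```text
gate mm -0.4 x off 2.7 z 0.1391 [-179.4   -1.8   76.9] [-1.1 -2.8  2. ] 0.009686532851580306 18.825
```

Call:
{"method": "arm_command", "body": {"translation": [[-0.7,0,0],[-0.7,0,0]], "twist": [0,0]}}

```text
time_s: 19.08
tool_pos: [0.6056, 0.0992, 0.139]
tool_rot: [-179.7, -2.8, 77.4]
force: [6.5, 13.5, -2.6]
grip_width: 0.0095
```

```bash
python3 -c "
from h import *
gate()"
```

```text
gate mm -0.3 x off 2.8 z 0.139 [-179.7   -2.8   77.4] [ 6.5 13.5 -2.6] 0.009508068002004473 19.075
```

Call:
{"method": "arm_command", "body": {"translation": [[-0.8,0,0],[-0.8,0,0]], "twist": [0,0]}}

```text
time_s: 19.32
tool_pos: [0.6056, 0.0994, 0.1392]
tool_rot: [-180.0, -3.9, 78.0]
force: [6.8, 15.8, -2.6]
grip_width: 0.0101
```

```bash
python3 -c "
from h import *
gate()"
```

```text
gate mm -0.2 x off 2.8 z 0.1392 [-180.    -3.9   78. ] [ 6.8 15.8 -2.6] 0.010115767444532926 19.325
```

Position no longer changes and the reaction has reversed to 16 N, so the gate is on its stop. I relax, release and lift.

Call:
{"method": "arm_command", "body": {"translation": [[0,0,0],[0,0,0],[0,0,0],[0,0,0],[0,0,0]], "twist": [0,0,0,0,0], "grip": 50}}

```text
time_s: 19.95
tool_pos: [0.6051, 0.0979, 0.1385]
tool_rot: [-179.9, -3.8, 78.1]
force: [-0.1, 1.0, 0.6]
grip_width: 0.0427
```

Call:
{"method": "arm_command", "body": {"translation": [[0,0,-1],[0,0,-2],[0,0,-4],[0,0,-5],[0,0,-4],[0,0,0],[0,0,0]], "twist": [0,0,0,0,0,0,0]}}

```text
time_s: 20.82
tool_pos: [0.6029, 0.0858, 0.3066]
tool_rot: [180.0, -3.8, 78.0]
force: [0.3, 1.3, -0.4]
grip_width: 0.0436
```

```bash
python3 - <<'E'
from h import *
a=cam('scene');b=cam('wrist');save_state(b,'f.npz')
g=lambda im,x,y,w,h,k:cv2.resize(im[y:y+h,x:x+w],None,fx=k,fy=k,interpolation=cv2.INTER_CUBIC)
o=np.hstack([g(a['img'],195,140,160,150,2.4),g(b['img'],160,110,170,150,2.4)]);print(o.shape,tool()[:3,3])
cv2.imwrite('pics/f1.png',cv2.convertScaleAbs(o,alpha=1.5))
d=cv2.absdiff(a['img'],load('p1s.npz')['img']).max(2)>25
n,l,s,_=cv2.connectedComponentsWithStats(d.astype(np.uint8));print([x[:5].tolist() for x in s[1:] if x[4]>25])
E
```

```text
(360, 792, 3) [0.60287944 0.08571382 0.30613872]
[[147, 0, 109, 109, 6037], [400, 0, 5, 12, 42], [278, 38, 140, 251, 13402], [255, 180, 19, 15, 83], [244, 201, 13, 8, 48], [229, 203, 13, 12, 74], [165, 215, 94, 93, 4127], [235, 216, 19, 10, 73], [270, 279, 58, 113, 3455], [334, 325, 30, 42, 545], [274, 331, 15, 10, 108]]
```

View pics/f1.png

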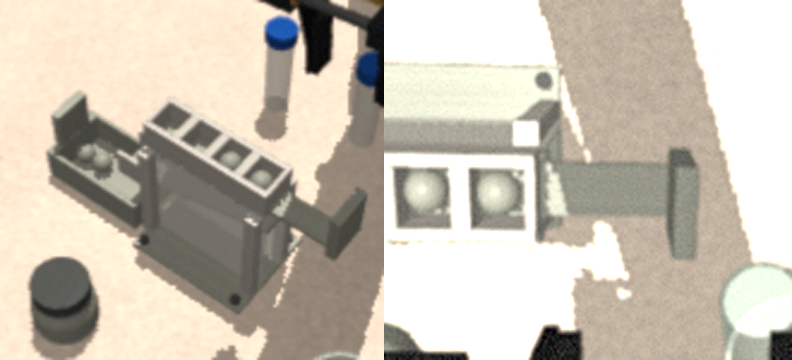

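The final view shows two balls in the tray, balls 3 and 4 in their pockets, the gate in, and the arm clear of everything. Handing in.

```bash
python3 -c "
from h import *
print(env.sign_off())"
```

```text
the job is handed in; nothing more can be done
None
```

The job is done and handed in at about 21 s. The tray stands under the spout with two balls in it, and the gate is shut on the other two.

- **Tray:** I gripped it by its tab, turned it to match the dispenser, and slid it in low under the spout. After release, its rim was within about 2 px of the planned position.
- **Gate:** I pulled it to about 66 mm and waited 1.25 s. The camera showed two balls in the tray and balls 3 and 4 still in their pockets. I then pushed it back until it stopped moving at my estimated zero, with the reaction at about 16 N, and let go.
- **Last check:** The final pictures show two balls in the tray, two in the magazine, the gate tab in, and the gripper clear at 0.31 m height. The largest wrist force I read was about 17 N.

**Limits of the checks:**
- The first side-camera fix of the tray was up to 14 mm off the scene camera in y. I put this down to misread corner pixels and used the wrist and scene cameras instead, which agreed within about 6 mm.
- After releasing the gate I confirmed it was shut only by eye and by the earlier stop contact, not by a new measurement.
- I checked the bystanders only by eye, and only those in view. The before-and-after image difference was mostly arm and shadow changes, so it was no use for this.

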